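Lock the grinding jar onto the mill

ROBOT

A 6-joint arm with a two-finger parallel gripper is mounted at the origin on the work surface. World frame = base frame: x ahead of the robot, y to its left, z up, the work surface at z = 0. Lengths are in m, angles in rad, forces in N, time in s.
With the tool pointing down it reaches from about 0.35 to 0.95 m from the base axis. Payload 17.4 kg.
Tool frame: the origin (TCP) lies midway between the tips of the shut fingers; the grasp point (between the pads) lies 19 mm behind it; z points along the fingers, y is the direction in which the jaws open and shut (so a half turn about z gives the same grasp; the last joint's range is limited). The gripper opens to 93 mm and grips with 3 to 60 N. Pads are 15 mm wide; open, the fingers measure 128 mm over their backs; the gripper's body (75 mm by 188 mm) begins 65 mm behind the grasp point.
Start: joints at [1.136, 0.116, 1.442, -0, 1.584, -0.038], TCP at [0.261, 0.623, 0.219] pointing down, gripper open.
Joint ranges: [-2.83, 2.83], [-0.83, 2.19], [0.07, 2.5], [-1.14, 4.28], [0.01, 3], [-2.97, 2.97]. Speed limits (rad/s): [1.89, 1.89, 2.22, 3.14, 3.14, 3.14].

INTERFACE

Orientations are given as a unit quaternion [w, x, y, z].
In Python, from bench import sensors, imaging, ticket, spotter gives the robot as it stands.
- The arm moves only by the tool arm_command, never from a script. Its argument "steps" is a list of rows, each an object of numbers: "hand": the opening, from 0 (shut) to 1 (fully open); "tx", "ty", "tz": the shift along the world's x, y, z in mm; "turn": the turn about the world's z in rad. In form: [{"hand": .., "tx": .., "ty": .., "tz": .., "turn": ..}, ...]. A call has 1 to 5 rows; each row is the pose to reach, as a shift and turn from the pose commanded when the call began; what a row does not reach only later rows make up. A row lasts 1/8 s, in which the tool goes at most 62.5 mm and 10.7 degrees, less where a joint would pass 70% of its speed; a pose out of reach is approached as far as the arm can. A call with a gripper value outside its range is refused whole. The fingers move at their own pace and stop on an object; the grip force is fixed at half the most. Time passes only in rows, so rows that repeat a pose let the fingers close. It gives the time, the measured TCP pose, the force and the opening at its end, in the units of the state.
- sensors.state(): the state, without advancing time (a new reading comes with each control period).
- imaging.snapshot(name): name is "side" or "top" or "wrist"; returns (picture, depth): 384x512x3 uint8, red, green, blue; 384x512 float32, m along the optical axis (not along the pixel's ray), 0 where there is no reading.
- imaging.camera_info(name): a dict with "K" (3x3 intrinsics, pixels), "k1" (the pictures are not rectified: a ray, as slopes to the right and down, at radius r is drawn at 1 + k1 r^2 times it, then the intrinsics apply), "view" (4x4, takes a point from world to camera coordinates). Camera axes: x right, y up, looking along -z (the intrinsics and any distortion apply to the point x, -y, -z); pixel columns grow to the right and rows downward; lengths in m; the calibration is good to about 2 mm. A picture is of the moment at which its call begins: read the wrist's pose just before it. camera_info takes no time and is no camera call; for the wrist camera it gives the pose at the moment of the call.
- ticket.job_done(): hands the job in, once; it reports no verdict.
Trained networks look in the newest picture that a camera, given by its name, has taken for a name from the list of things; names that differ only in an ending like _2 or _b are one class to them, and where a whole thing is asked for, a point or a joint stands for the part that bears it (a point fixed in the world has none). Each returns a list of dicts, best first, with "p" (0 to 1); they miss things now and then, are a little off and sometimes report something else, mostly with a low value. They report only what shows in the picture. A call takes as long as a camera call. They do not tell look-alikes from the thing itself.
- spotter.find_in(query, camera): "bbox" ([left, top, width, height] as shares, 0 to 1, of the picture: columns of its width, rows of its height, round what is visible of it).
- spotter.cut_out(query, camera): "pixels" (384x512 bool, what is visible of it) and "bbox" ([left, top, width, height] as shares, 0 to 1, of the picture: columns of its width, rows of its height, round what is visible of it).
- spotter.tip_of(query, camera): "xy" ([column, row] as shares, 0 to 1, of the picture: columns of its width, rows of its height: a listed point, or the origin of a listed thing).
The state is a dict: "t": time; "joints": joint angles; "dq": joint speeds; "joint_efforts": joint torques, N m; "position": TCP position; "eef_rot": TCP orientation; "contact_force": force on the tool from outside, world axes, zero at the start; "wrist_torque": the same for the moment, N m; "finger_gap": finger opening in m.
Only numpy, scipy, OpenCV 4.12 (cv2) and the standard library are available. Lean on these libraries where they do the work, as an engineer would, in place of code of your own. Each camera call takes 0.05 s, during which the arm holds its last target. There are 200 camera calls.

TASK

Fit the grinding jar, the one with the two bayonet tabs on its neck, to the mill: set it in the collar with its tabs in the slots, push it down against the spring, turn it a quarter turn clockwise and let it come up so that it is locked, then let go. Feel for the slots and never force it, and leave everything else on the table where it is.

Things in the scene. Friction and masses are not known exactly. Their poses are not given: they have to be found in the camera images.
- jar_mid (a point): Centre of the grinding jar (90 mm tall, 0.17-0.34 kg, standing on its neck), 45 mm above its bottom, z up. Upper 62 mm: white square body 42 x 42 mm, flat sides square to x and y: grip it there. Below: round steel neck 46 mm across, 28 mm tall, the lowest 3 mm chamfered to 40 mm. Two bayonet tabs on the neck point along +x and -x.
- jar: The grinding jar again; origin at the centre of its bottom, same axes. Its two steel bayonet tabs reach 31 mm from the axis along +x and -x; each is 12 mm wide and 6 mm tall, underside 3 mm and top 9 mm above the jar's bottom. It fits either way round (half turn).
- spare_mid (a point): Centre (half-way up) of the storage jar: same size and shape as the grinding jar but its neck has no tabs. Bystander, leave it where it is.
- mill_mouth (a point): Centre of the mouth (top) of the mill's steel collar, 85 mm above the table, housing axes, z up. Collar 82 mm across, bore 49 mm. Two entry slots 15.5 mm wide open upward at opposite sides of the bore, not on the x axis but 0.17 to 0.97 rad counter-clockwise of it (not measured): find them by feel or sight. Tabs on the collar's top: jar bottom 3 mm below mouth.
- mill_floor (a point): Centre of the collar's floor, 23.5 mm below the mouth, where the jar's bottom stops. The lip beside each slot is 11 mm thick: jar bottom must be over 20 mm below the mouth before turning clockwise (from above); a wall blocks the other way. A quarter turn on, a wall stops it: there the spring lifts it 6 mm into notches (play 0.1 rad either way), jar bottom 14 mm below the mouth: locked.
- plate (a joint): Spring plate inside the collar, 34 mm across: travel down in m, 0 when free, its top then 6 mm below the mouth. It pushes the jar up with 1.8 N plus 0.6 N per mm: about 10 N when the tabs are just below the lip, 12 N at the floor, 6.6 N when locked.
- mill: The mill: white round motor base, 128 mm across at the foot, fixed to the table, a small switch box on its -x side, steel collar on top. Origin at the centre of its underside, 85 mm below point mill_mouth, same axes. More than 80 N of contact in all, by pushing or by wrenching, harms it.
- dropper: round white dropper bottle 36 mm across, 110 mm tall; bystander, leave it where it is; origin at the centre of its underside
- amber: round amber glass bottle 40 mm across, 90 mm tall; bystander, leave it; origin at the centre of its underside
- tub: squat round lidded tub 72 mm across, 50 mm tall; bystander, leave it; origin at the centre of its underside
- tape: cardboard ring (tape roll) 90 mm across, 24 mm tall; bystander, leave it; origin at the centre of its underside
- spatula: spatula with a wooden handle lying on the table; bystander, leave it; origin under it
- phone: black slab 150 x 72 x 9 mm lying on the table; bystander, leave it; origin at the centre of its underside
Not all that is in view belongs to the job. What is shaped like the jar but green or yellow is not meant. Leave any green look-alike of the mill alone.

How it is judged:
By the outcome, as a careful person would: the job done as asked, in the order asked, and still so for the second after the job is handed in, with the robot touching nothing.
It also fails if it takes over 72 s, if anything falls off the work surface, if the arm or the gripper's body presses on something with over 40 N, if the wrist force passes 120 N, or if a joint passes its speed limit or range.

## Working session

There is one attempt and no reset: what is moved stays moved. The work goes in short steps, Python scripts to look and compute and a tool call to move; the robot and the scene stay as the last step left them, time stands still between calls to the robot, and variables do not carry over. Pictures are saved under pics/ and viewed, about 8 in all and at most 12, crops included, and the job is handed in when it is done.

Besides the shell and the picture viewer there is one more tool, called after "Emit:" as name([rows], argument=value, ...), one row to a line, values as JSON. arm_command: Moves the arm, as the interface text tells. Its arguments: {"type":"object","properties":{"steps":{"type":"array","items":{"type":"object","properties":{"hand":{"type":"number"},"tx":{"type":"number"},"ty":{"type":"number"},"tz":{"type":"number"},"turn":{"type":"number"}}}}},"required":["steps"]}

```bash
mkdir -p pics; ls
cat > h.py <<'E'
import numpy as np, cv2
from bench import sensors, imaging, ticket, spotter
def ray(info,u,v):
    K=np.array(info["K"]); d=np.array([(u-K[0,2])/K[0,0],(v-K[1,2])/K[1,1]]); s=d.copy()
    for _ in range(20): s=d/(1+info["k1"]*(s@s))
    return s
def world(info,u,v,z):   # z: depth along axis
    s=ray(info,u,v); p=np.array([s[0]*z,-s[1]*z,-z,1]); return (np.linalg.inv(np.array(info["view"]))@p)[:3]
def at_height(info,u,v,h):
    a=world(info,u,v,0.0); b=world(info,u,v,1.0); return a+(b-a)*(h-a[2])/(b[2]-a[2])
def pix(info,P):
    c=np.array(info["view"])@np.r_[P,1]; s=np.array([c[0]/-c[2],-c[1]/-c[2]]); s=s*(1+info["k1"]*(s@s)); K=np.array(info["K"])
    return K[0,0]*s[0]+K[0,2],K[1,1]*s[1]+K[1,2]
def save(n,im): cv2.imwrite("pics/"+n,cv2.cvtColor(im,cv2.COLOR_RGB2BGR))
E
python3 - <<'E'
from h import *
ims=[]
for c in ("side","top"):
    im,d=imaging.snapshot(c); I=imaging.camera_info(c); np.savez(c+".npz",im=im,d=d)
    save(c+"0.png",im)
    for q in ("jar","jar_mid","spare_mid","mill_mouth","mill"):
        f=spotter.tip_of(q,c)
        for r in f[:4]:
            u,v=r["xy"][0]*512,r["xy"][1]*384
            h={"jar":0,"jar_mid":.045,"spare_mid":.045,"mill_mouth":.085,"mill":0}[q]
            print(c,q,round(r["p"],2),round(u),round(v),at_height(I,u,v,h).round(3))
im=np.hstack([cv2.imread("pics/side0.png"),cv2.imread("pics/top0.png")])
cv2.imwrite("pics/both.png",cv2.resize(np.vstack([im[:,:512],im[:,512:]]),None,fx=.78,fy=.78))
print(sensors.state())
E
```

```text
pics
side jar 0.94 245 234 [ 0.479 -0.117  0.   ]
side jar 0.73 216 247 [ 0.385 -0.142  0.   ]
side jar 0.55 272 217 [ 0.578 -0.07   0.   ]
side jar_mid 0.95 213 235 [ 0.383 -0.13   0.045]
side jar_mid 0.94 244 223 [ 0.481 -0.111  0.045]
side jar_mid 0.67 274 211 [ 0.579 -0.086  0.045]
side spare_mid 0.79 283 283 [ 0.53  -0.336  0.045]
side mill_mouth 0.87 242 145 [0.547 0.195 0.085]
side mill_mouth 0.7 185 152 [0.356 0.205 0.085]
side mill 0.82 192 173 [0.366 0.192 0.   ]
side mill 0.6 247 167 [0.557 0.177 0.   ]
top jar 0.81 300 177 [ 0.584 -0.079  0.   ]
top jar 0.73 312 212 [ 0.47  -0.115  0.   ]
top jar 0.61 317 240 [ 0.382 -0.13   0.   ]
top jar 0.46 275 155 [0.654 0.003 0.   ]
top jar_mid 0.75 318 240 [ 0.38  -0.13   0.045]
top jar_mid 0.72 316 209 [ 0.473 -0.124  0.045]
top jar_mid 0.54 287 235 [ 0.394 -0.038  0.045]
top jar_mid 0.49 302 176 [ 0.576 -0.08   0.045]
top spare_mid 0.53 389 191 [ 0.534 -0.344  0.045]
top mill_mouth 0.95 202 240 [0.372 0.211 0.085]
top mill_mouth 0.79 213 186 [0.534 0.185 0.085]
top mill 0.66 204 243 [0.367 0.219 0.   ]
top mill 0.6 216 187 [0.547 0.191 0.   ]
{'t': 0.6, 'joints': array([ 1.13617936e+00,  1.16013894e-01,  1.44159791e+00,  1.14301937e-05,
        1.58396974e+00, -3.77860393e-02]), 'dq': array([ 0.00125208, -0.00211698, -0.00094069, -0.00109278, -0.00040465,
       -0.00215183]), 'joint_efforts': array([-9.87620551e-04, -7.20700979e+01, -6.22527480e+01,  7.80101423e-02,
        1.83700549e-02,  3.27570410e-05]), 'position': array([0.26088916, 0.62256268, 0.21863806]), 'eef_rot': array([-4.25652121e-06,  1.97116058e-01,  9.80380161e-01,  6.73585606e-06]), 'contact_force': array([0.13591775, 0.47072471, 0.12013493]), 'wrist_torque': array([-0.04186872, -0.02230298,  0.00852934]), 'finger_gap': 0.0929827853120903}
```

View pics/both.png

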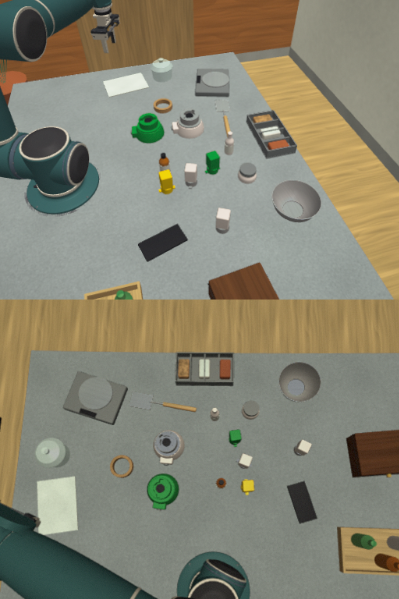

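Side view: white jars are at (244,223) and (283,283), the yellow one at (213,235), the green one at (274,211). The white mill is at (242,145) and the green one at (185,152). Only the white pair can be the jar. The tabs decide between them, so I'll crop both, plus the collar.

Run:
```python
from h import *
S=np.load("side.npz")["im"]; T=np.load("top.npz")["im"]
def c(im,u,v,w=24): return cv2.resize(im[v-w:v+w,u-w:u+w],(390,290) if 0 else (290,290),interpolation=cv2.INTER_CUBIC)
save("crop.png",np.vstack([np.hstack([c(S,244,226),c(S,285,283)]),np.hstack([c(S,242,152,30),c(T,214,188,30)])]))
```

```text
(no output)
```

View pics/crop.png

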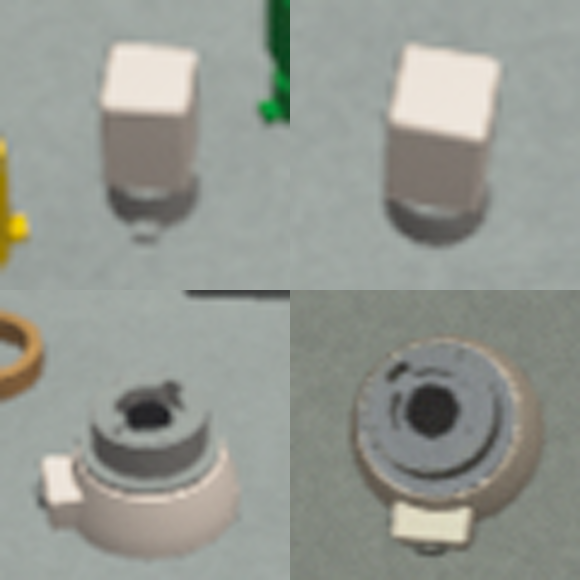

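The jar at side (244,223) has a tab on its neck (crop, lower centre); the one at (283,283) has none. So the grinding jar is at about (0.478,-0.115). I'll go over the white mill first for a close look, since it's on the way.

Emit:
arm_command([
  {"tx":28,"ty":-53,"tz":10},
  {"tx":56,"ty":-106,"tz":20},
  {"tx":84,"ty":-159,"tz":30},
  {"tx":112,"ty":-212,"tz":40},
  {"tx":140,"ty":-265,"tz":50},
])

```text
invalid input at $.steps[0]: expected keys hand, tx, ty, tz, turn
```

Run:
```python
from h import *
s=sensors.state(); print(s["position"],s["t"],s["joints"],s["contact_force"])
I=imaging.camera_info("wrist"); V=np.linalg.inv(np.array(I["view"])); print(V.round(3),I["K"],I["k1"])
print(pix(I,[.545,.19,.085]))
```

```text
[0.26088916 0.62256268 0.21863806] 0.6 [ 1.13617936e+00  1.16013894e-01  1.44159791e+00  1.14301937e-05
  1.58396974e+00 -3.77860393e-02] [0.13591775 0.47072471 0.12013493]
[[ 0.387 -0.883 -0.267  0.186]
 [ 0.922  0.37   0.112  0.654]
 [-0.001 -0.289  0.957  0.384]
 [ 0.     0.     0.     1.   ]] [[294.48453643   0.         254.59843996]
 [  0.         294.48453643 198.59674029]
 [  0.           0.           1.        ]] -0.04204118867837088
(np.float64(69.56158945693537), np.float64(456.83419487039765))
```

Emit:
arm_command([
  {"hand":1,"turn":0,"tx":32,"ty":-50,"tz":5},
  {"hand":1,"turn":0,"tx":64,"ty":-100,"tz":10},
  {"hand":1,"turn":0,"tx":96,"ty":-150,"tz":15},
  {"hand":1,"turn":0,"tx":128,"ty":-200,"tz":20},
  {"hand":1,"turn":0,"tx":160,"ty":-250,"tz":25},
])

```text
t: 1.23
position: [0.4216, 0.3708, 0.244]
eef_rot: [0.0, 0.197, 0.98, 0.0]
contact_force: [0.4, 0.2, 0.2]
finger_gap: 0.093
```

Emit:
arm_command([
  {"hand":1,"turn":0,"tx":28,"ty":-45,"tz":0},
  {"hand":1,"turn":0,"tx":56,"ty":-90,"tz":0},
  {"hand":1,"turn":0,"tx":84,"ty":-135,"tz":0},
  {"hand":1,"turn":0,"tx":112,"ty":-180,"tz":0},
  {"hand":1,"turn":0,"tx":112,"ty":-180,"tz":0},
])

```text
t: 1.85
position: [0.5341, 0.1899, 0.2435]
eef_rot: [0.0, 0.199, 0.98, -0.0]
contact_force: [-0.5, 0.1, -0.3]
finger_gap: 0.093
```

Run:
```python
from h import *
s=sensors.state(); print(s["position"],s["t"],s["joints"])
I=imaging.camera_info("wrist"); im,d=imaging.snapshot("wrist"); np.savez("w1.npz",im=im,d=d,**{k:np.array(v) for k,v in I.items()})
for r in spotter.tip_of("mill_mouth","wrist")[:3]:
    u,v=r["xy"][0]*512,r["xy"][1]*384; print(r["p"],u,v,at_height(I,u,v,.085))
save("w1.png",im)
```

```text
[0.53413962 0.18992761 0.24352369] 1.85 [ 2.96858238e-01 -1.25200891e-01  1.64202873e+00 -4.13601408e-04
  1.62492881e+00 -8.73441111e-01]
0.95 205.7216 30.1056 [0.36936411 0.20660418 0.085     ]
0.6 260.4032 192.8064 [0.5452143  0.19186437 0.085     ]
```

View pics/w1.png

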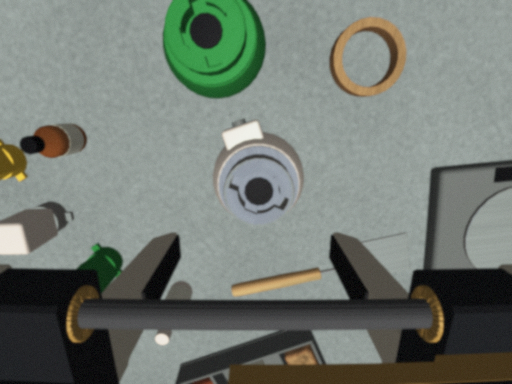

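The white mill is centred at about (258,190), with its switch box at (243,133) and the green mill at (210,30). The slots are visible in the collar, so I'll rectify a view at mouth height.

Run:
```python
from h import *
w=np.load("w1.npz"); I={k:w[k] for k in("K","k1","view")}
I["k1"]=float(I["k1"])
c=np.array([.545,.192]); n=600; m=.0002
xs=(np.arange(n)-n/2)*m
M=np.zeros((n,n,2),np.float32)
for i in range(n):
    for j in range(n): M[i,j]=pix(I,[c[0]+xs[j],c[1]-xs[i],.085])   # right=+x, up=+y
r=cv2.remap(w["im"],M[...,0],M[...,1],cv2.INTER_CUBIC)
dd=cv2.remap(w["d"],M[...,0],M[...,1],cv2.INTER_NEAREST)
np.savez("rect.npz",r=r)
for k in range(50,600,50): cv2.line(r,(k,0),(k,6),(255,0,0),1); cv2.line(r,(0,k),(6,k),(255,0,0),1)
cv2.circle(r,(300,300),205,(255,0,0),1); cv2.circle(r,(300,300),122,(0,255,0),1)
save("rect.png",r)
# collar top points from depth
d=w["d"]; P=[]
for v in range(140,245):
    for u in range(205,315):
        if d[v,u]>0:
            p=world(I,u,v,d[v,u])
            if abs(p[2]-.085)<.004: P.append(p)
P=np.array(P); print(len(P),P.mean(0),np.median(P,0),P.min(0),P.max(0))
(cx,cy),rr=cv2.minEnclosingCircle((P[:,:2]*1000).astype(np.float32)); print(cx,cy,rr)
```

```text
2222 [0.5427555  0.19011089 0.08395476] [0.54161215 0.19060556 0.08400142] [0.5040789 0.1492654 0.0810065] [0.58511771 0.22986357 0.0864781 ]
544.5748901367188 189.3928680419922 40.77088165283203
```

View pics/rect.png

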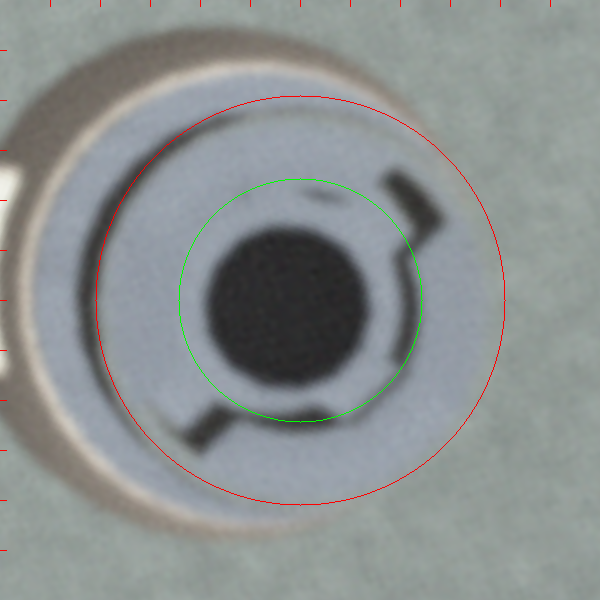

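Slot mids are at (419,196) and (180,432) in the rectified view, giving centre ≈ (0.545, 0.1895) and slot axis ≈ 0.77 rad in the world. The depth circle agrees: (0.5446, 0.1894), radius 40.8 mm. Next, the jar.

Emit:
arm_command([
  {"hand":1,"turn":0,"tx":-11,"ty":-60,"tz":0},
  {"hand":1,"turn":0,"tx":-22,"ty":-120,"tz":0},
  {"hand":1,"turn":0,"tx":-34,"ty":-180,"tz":0},
  {"hand":1,"turn":0,"tx":-45,"ty":-240,"tz":0},
  {"hand":1,"turn":0,"tx":-56,"ty":-300,"tz":0},
])

```text
t: 2.58
position: [0.4763, -0.1079, 0.244]
eef_rot: [0.0, 0.196, 0.981, 0.0]
contact_force: [0.7, 0.5, -0.4]
finger_gap: 0.0929
```

Emit:
arm_command([
  {"hand":1,"turn":0,"tx":0,"ty":0,"tz":0},
])

```text
t: 2.7
position: [0.4762, -0.1095, 0.2438]
eef_rot: [0.0, 0.199, 0.98, -0.0]
contact_force: [-0.7, 0.3, 0.5]
finger_gap: 0.093
```

Run:
```python
from h import *
s=sensors.state(); print(s["position"],s["t"],s["joints"],s["contact_force"])
I=imaging.camera_info("wrist"); im,d=imaging.snapshot("wrist"); np.savez("w2.npz",im=im,d=d,**{k:np.array(v) for k,v in I.items()})
print("expect",pix(I,[.478,-.117,.09]))
for q,h in(("jar_mid",.045),("jar",0)):
  for r in spotter.tip_of(q,"wrist")[:4]:
    u,v=r["xy"][0]*512,r["xy"][1]*384; print(q,r["p"],u,v,at_height(I,u,v,h))
P=[]
for v in range(0,384):
    for u in range(0,512):
        if d[v,u]>0 and im[v,u].min()>150:
            p=world(I,u,v,d[v,u])
            if abs(p[2]-.09)<.005 and np.hypot(p[0]-.478,p[1]+.117)<.06: P.append(p)
P=np.array(P); print(len(P),np.median(P[:,2])); b=cv2.minAreaRect((P[:,:2]*1000).astype(np.float32)); print(b)
save("w2.png",im)
```

```text
[ 0.47615537 -0.10948237  0.24381607] 2.7 [-2.78025178e-01 -3.02853218e-01  1.79146854e+00 -3.11601966e-04
  1.65253575e+00 -1.44871597e+00] [-0.69441544  0.30753286  0.49057949]
expect (np.float64(249.49062607207995), np.float64(189.731146741196))
jar_mid 0.83 212.1216 110.59199999999998 [ 0.38196216 -0.12498354  0.045     ]
jar_mid 0.76 253.696 179.7888 [ 0.47896431 -0.11246888  0.045     ]
jar_mid 0.67 303.616 235.3152 [ 0.57549632 -0.0805766   0.045     ]
jar_mid 0.51 122.0096 276.59520000000003 [ 0.53553283 -0.34000901  0.045     ]
jar 0.86 251.2896 174.1056 [ 0.47968857 -0.11665922  0.        ]
jar 0.65 300.9024 216.9984 [ 5.67796686e-01 -7.44620149e-02 -5.55111512e-17]
jar 0.57 472.6784 132.28799999999998 [0.54442383 0.19066713 0.        ]
jar 0.55 222.0032 112.512 [ 0.38705992 -0.11968835  0.        ]
1244 0.08873948362728426
((478.9315490722656, -116.04315948486328), (41.716148376464844, 40.72077178955078), 67.81658172607422)
```

View pics/w2.png

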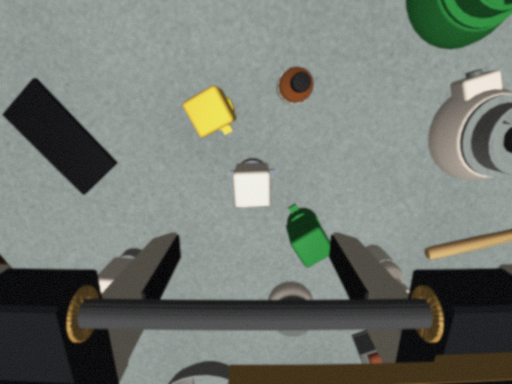

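The jar top is at (0.479,-0.116), z≈0.089, 41.7×40.7 mm, with sides at 1.18 rad, so the jaws (1.174 rad) already match. It shows at (252,185), neck and tab bump at (253,160). I'll check the tab axis against the side view and descend.

Run:
```python
from h import *
I=imaging.camera_info("side")
for a in(-.387,-.387+np.pi/2,-.387+np.pi,-.387-np.pi/2): print(a,pix(I,[.479+.031*np.cos(a),-.116+.031*np.sin(a),.006]))
```

```text
-0.387 (np.float64(255.01374187477154), np.float64(233.96509687787355))
1.1837963267948965 (np.float64(246.2503335668085), np.float64(225.06388284308707))
2.754592653589793 (np.float64(234.43810745665525), np.float64(231.8931120037144))
-1.9577963267948966 (np.float64(243.0937588644147), np.float64(241.05538888273716))
```

Emit:
arm_command([
  {"hand":1,"turn":0.01,"tx":1,"ty":-3,"tz":-30},
  {"hand":1,"turn":0.01,"tx":2,"ty":-6,"tz":-60},
  {"hand":1,"turn":0.01,"tx":3,"ty":-7,"tz":-90},
  {"hand":1,"turn":0.01,"tx":3,"ty":-7,"tz":-120},
  {"hand":1,"turn":0.01,"tx":3,"ty":-7,"tz":-130},
])

```text
t: 3.48
position: [0.4796, -0.1126, 0.1121]
eef_rot: [-0.001, 0.191, 0.982, 0.0]
contact_force: [0.4, -0.3, 0.1]
finger_gap: 0.0929
```

The side view's tab pixel (244,241) fits an axis of 1.18 rad, not -0.39, so this needs one enlarged look.

Run:
```python
from h import *
w=np.load("w2.npz"); I={k:w[k] for k in("K","view")}; I["k1"]=float(w["k1"])
for a in(-.387,-.387+np.pi/2,-.387+np.pi,-.387-np.pi/2): print(a,pix(I,[.479+.031*np.cos(a),-.116+.031*np.sin(a),.006]))
a=cv2.resize(w["im"][150:215,215:290],None,fx=8,fy=8,interpolation=cv2.INTER_CUBIC)
im,d=imaging.snapshot("wrist"); save("w3.png",im)
save("tab.png",a)
```

```text
-0.387 (np.float64(251.8455742533504), np.float64(195.7105949037128))
1.1837963267948965 (np.float64(273.702998271231), np.float64(174.0909306933723))
2.754592653589793 (np.float64(251.1007330273371), np.float64(152.13592336466291))
-1.9577963267948966 (np.float64(229.27783592487697), np.float64(174.68616290832443))
```

View pics/tab.png

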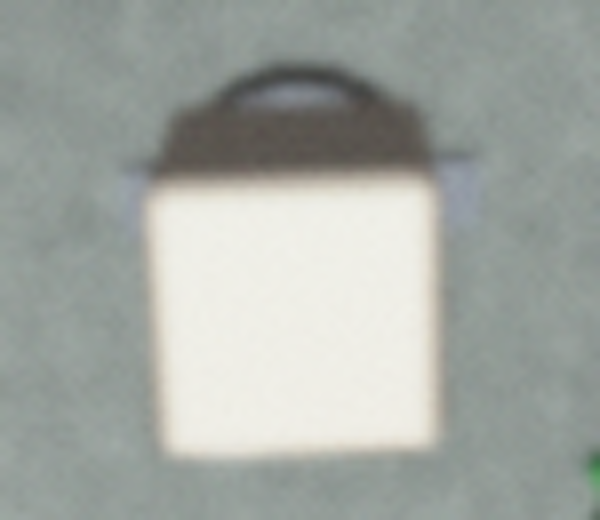

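The enlarged view shows steel tabs left and right of the body at (229,174) and (274,174), so the tab axis is 1.18 rad, along the jaws; the side view agrees. From there the slots (0.77) are a turn of -0.41, and locking is a further -1.57.

Emit:
arm_command([
  {"hand":1,"turn":0,"tx":0,"ty":-2,"tz":-25},
  {"hand":1,"turn":0,"tx":0,"ty":-2,"tz":-50},
  {"hand":1,"turn":0,"tx":0,"ty":-2,"tz":-64},
  {"hand":1,"turn":0,"tx":0,"ty":-2,"tz":-64},
])

```text
t: 4.03
position: [0.4799, -0.116, 0.0497]
eef_rot: [-0.0, 0.192, 0.981, 0.0]
contact_force: [0.7, -0.6, -0.5]
finger_gap: 0.0933
```

Emit:
arm_command([
  {"hand":0,"turn":0,"tx":0,"ty":0,"tz":0},
  {"hand":0,"turn":0,"tx":0,"ty":0,"tz":0},
  {"hand":0,"turn":0,"tx":0,"ty":0,"tz":0},
  {"hand":0,"turn":0,"tx":0,"ty":0,"tz":0},
  {"hand":0,"turn":0,"tx":0,"ty":0,"tz":0},
])

```text
t: 4.65
position: [0.4799, -0.1165, 0.0497]
eef_rot: [0.0, 0.192, 0.981, -0.0]
contact_force: [0.7, 0.5, -0.8]
finger_gap: 0.0477
```

Emit:
arm_command([
  {"hand":0,"turn":0,"tx":0,"ty":0,"tz":0},
  {"hand":0,"turn":0,"tx":0,"ty":0,"tz":0},
  {"hand":0,"turn":0,"tx":0,"ty":0,"tz":0},
])

```text
t: 5.03
position: [0.4799, -0.1164, 0.0497]
eef_rot: [-0.0, 0.192, 0.981, -0.0]
contact_force: [-0.5, 1.4, 0.7]
finger_gap: 0.0419
```

Emit:
arm_command([
  {"hand":0,"turn":0,"tx":0,"ty":0,"tz":15},
  {"hand":0,"turn":0,"tx":0,"ty":0,"tz":45},
  {"hand":0,"turn":0,"tx":0,"ty":0,"tz":75},
  {"hand":0,"turn":0,"tx":0,"ty":0,"tz":110},
  {"hand":0,"turn":0,"tx":0,"ty":0,"tz":130},
])

```text
t: 5.65
position: [0.4802, -0.1166, 0.1821]
eef_rot: [0.001, 0.192, 0.981, -0.0]
contact_force: [-0.9, -0.4, -3.4]
finger_gap: 0.0419
```

Emit:
arm_command([
  {"hand":0,"turn":-0.08,"tx":13,"ty":60,"tz":10},
  {"hand":0,"turn":-0.16,"tx":26,"ty":120,"tz":10},
  {"hand":0,"turn":-0.24,"tx":39,"ty":180,"tz":10},
  {"hand":0,"turn":-0.32,"tx":52,"ty":240,"tz":10},
  {"hand":0,"turn":-0.41,"tx":65,"ty":295,"tz":10},
])

```text
t: 6.28
position: [0.5448, 0.1808, 0.1896]
eef_rot: [-0.0, 0.389, 0.921, -0.0]
contact_force: [1.3, -0.2, -2.4]
finger_gap: 0.0415
```

Emit:
arm_command([
  {"hand":0,"turn":0,"tx":0,"ty":11,"tz":0},
  {"hand":0,"turn":0,"tx":0,"ty":11,"tz":0},
  {"hand":0,"turn":0,"tx":0,"ty":11,"tz":0},
])

```text
t: 6.65
position: [0.5448, 0.1885, 0.1897]
eef_rot: [0.0, 0.388, 0.922, -0.0]
contact_force: [0.6, -0.6, -2.0]
finger_gap: 0.0416
```

Run:
```python
from h import *
s=sensors.state(); print(s["position"],s["eef_rot"],s["t"],s["joints"],s["contact_force"],s["wrist_torque"])
I=imaging.camera_info("wrist"); im,d=imaging.snapshot("wrist"); np.savez("w4.npz",im=im,d=d,**{k:np.array(v) for k,v in I.items()})
print(pix(I,[.545,.1895,.085]))
save("w4.png",im)
```

```text
[0.54478468 0.18845826 0.18969041] [ 2.83188217e-05  3.88144506e-01  9.21598515e-01 -1.33292280e-04] 6.65 [ 2.88922994e-01 -8.94696115e-02  1.69584565e+00 -2.42115603e-04
  1.53534203e+00 -4.84629939e-01] [ 0.64465771 -0.61681621 -1.96585083] [-0.02586936  0.01079057  0.02200563]
(np.float64(256.22808437151997), np.float64(197.6860211160819))
```

View pics/w4.png

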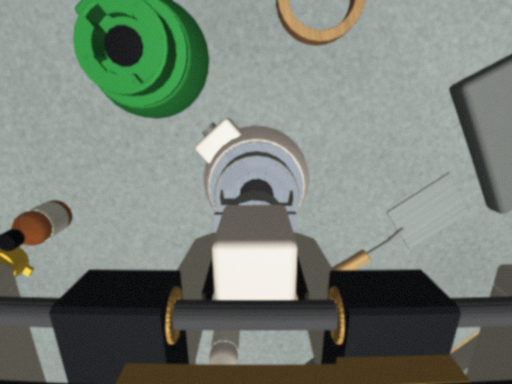

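The jar is over the collar, and the slot ends at (228,195) and (288,197) are symmetric about the jar and in line with the tabs. Yaw is 0.774. I'll descend to just above the mouth, then go gently.

Emit:
arm_command([
  {"hand":0,"turn":0,"tx":0,"ty":1,"tz":-25},
  {"hand":0,"turn":0,"tx":0,"ty":1,"tz":-45},
  {"hand":0,"turn":0,"tx":0,"ty":1,"tz":-50},
  {"hand":0,"turn":0,"tx":0,"ty":1,"tz":-53},
  {"hand":0,"turn":0,"tx":0,"ty":1,"tz":-53},
])

```text
t: 7.32
position: [0.5451, 0.1905, 0.1372]
eef_rot: [0.0, 0.388, 0.922, 0.0]
contact_force: [-0.6, -0.4, -2.3]
finger_gap: 0.0417
```

Emit:
arm_command([
  {"hand":0,"turn":0,"tx":0,"ty":0,"tz":-2},
  {"hand":0,"turn":0,"tx":0,"ty":0,"tz":-4},
  {"hand":0,"turn":0,"tx":0,"ty":0,"tz":-6},
  {"hand":0,"turn":0,"tx":0,"ty":0,"tz":-6},
])

```text
t: 7.82
position: [0.5451, 0.1904, 0.1306]
eef_rot: [0.0, 0.388, 0.922, -0.0]
contact_force: [2.3, -1.2, -3.8]
finger_gap: 0.0418
```

Emit:
arm_command([
  {"hand":0,"turn":0,"tx":0,"ty":0,"tz":-2},
  {"hand":0,"turn":0,"tx":0,"ty":0,"tz":-3},
  {"hand":0,"turn":0,"tx":0,"ty":0,"tz":-3},
])

```text
t: 8.2
position: [0.5451, 0.1904, 0.1278]
eef_rot: [0.0, 0.388, 0.922, 0.0]
contact_force: [3.4, -2.8, -0.2]
finger_gap: 0.0417
```

Already 4 mm below where tabs would sit on top, at low force. There is a light side load toward (+x,-y), so I'll ease that way and continue.

Emit:
arm_command([
  {"hand":0,"turn":0,"tx":0.7,"ty":-0.7,"tz":0},
  {"hand":0,"turn":0,"tx":0.7,"ty":-0.7,"tz":-2},
  {"hand":0,"turn":0,"tx":0.7,"ty":-0.7,"tz":-4},
  {"hand":0,"turn":0,"tx":0.7,"ty":-0.7,"tz":-4},
])

```text
t: 8.7
position: [0.5455, 0.19, 0.1236]
eef_rot: [-0.0, 0.388, 0.922, 0.0]
contact_force: [-0.4, 0.8, 2.3]
finger_gap: 0.042
```

```bash
python3 -c "
from h import *
s=sensors.state(); print(s['position'],s['contact_force'],s['wrist_torque'])"
```

```text
[0.54548704 0.19004721 0.12359921] [-0.36915654  0.8204112   2.2686736 ] [0.18645682 0.07756583 0.00058821]
```

The side load is gone, and the vertical force (2.3 N) matches spring minus weight. Continuing down.

Emit:
arm_command([
  {"hand":0,"turn":0,"tx":0,"ty":0,"tz":-2},
  {"hand":0,"turn":0,"tx":0,"ty":0,"tz":-4},
  {"hand":0,"turn":0,"tx":0,"ty":0,"tz":-6},
  {"hand":0,"turn":0,"tx":0,"ty":0,"tz":-7},
  {"hand":0,"turn":0,"tx":0,"ty":0,"tz":-7},
])

```text
t: 9.32
position: [0.5455, 0.19, 0.1168]
eef_rot: [-0.0, 0.388, 0.922, 0.0]
contact_force: [-1.8, 1.1, 6.5]
finger_gap: 0.0421
```

Emit:
arm_command([
  {"hand":0,"turn":0,"tx":0,"ty":0,"tz":-1.5},
  {"hand":0,"turn":0,"tx":0,"ty":0,"tz":-3},
  {"hand":0,"turn":0,"tx":0,"ty":0,"tz":-4},
  {"hand":0,"turn":0,"tx":0,"ty":0,"tz":-4},
])

```text
t: 9.82
position: [0.5456, 0.19, 0.113]
eef_rot: [0.0, 0.388, 0.922, 0.0]
contact_force: [-3.1, 1.3, 7.7]
finger_gap: 0.0422
```

Emit:
arm_command([
  {"hand":0,"turn":0,"tx":-0.4,"ty":0.2,"tz":-1},
  {"hand":0,"turn":0,"tx":-0.4,"ty":0.2,"tz":-1},
  {"hand":0,"turn":-0.06,"tx":-0.4,"ty":0.2,"tz":-1},
  {"hand":0,"turn":-0.12,"tx":-0.4,"ty":0.2,"tz":-1},
  {"hand":0,"turn":-0.15,"tx":-0.4,"ty":0.2,"tz":-1},
])

```text
t: 10.45
position: [0.5457, 0.19, 0.1124]
eef_rot: [0.001, 0.457, 0.89, 0.0]
contact_force: [-0.0, -0.4, 9.5]
finger_gap: 0.0418
```

```bash
python3 -c "
from h import *
s=sensors.state(); print(s['position'],s['eef_rot'],s['contact_force'],s['wrist_torque'])"
```

```text
[0.54571492 0.18997978 0.11237477] [7.13820849e-04 4.56581123e-01 8.89681435e-01 3.36084204e-04] [-0.02698466 -0.37828446  9.47393176] [-0.22591581  0.10129266  0.06780554]
```

Turning freely under the lip (Mz 0.07 N m). Continuing clockwise.

Emit:
arm_command([
  {"hand":0,"turn":-0.14,"tx":0,"ty":0,"tz":0},
  {"hand":0,"turn":-0.28,"tx":0,"ty":0,"tz":0},
  {"hand":0,"turn":-0.42,"tx":0,"ty":0,"tz":0},
  {"hand":0,"turn":-0.56,"tx":0,"ty":0,"tz":0},
  {"hand":0,"turn":-0.7,"tx":0,"ty":0,"tz":0},
])

```text
t: 11.08
position: [0.5457, 0.19, 0.1125]
eef_rot: [0.001, 0.735, 0.678, 0.001]
contact_force: [-0.6, -0.4, 9.0]
finger_gap: 0.0417
```

```bash
python3 -c "
from h import *
s=sensors.state(); print(s['position'],s['eef_rot'],s['contact_force'],s['wrist_torque'],s['joints'])"
```

```text
[0.54573068 0.18998425 0.11245199] [5.69143591e-04 7.35032613e-01 6.78031229e-01 6.21470794e-04] [-0.62428337 -0.41365159  9.04993505] [-0.19772743  0.17440085  0.03503569] [ 2.91113560e-01 -4.73480881e-02  1.78280371e+00 -4.84605377e-04
  1.40452082e+00  3.71827384e-01]
```

Emit:
arm_command([
  {"hand":0,"turn":-0.14,"tx":0,"ty":0,"tz":0},
  {"hand":0,"turn":-0.28,"tx":0,"ty":0,"tz":0},
  {"hand":0,"turn":-0.42,"tx":0,"ty":0,"tz":0},
  {"hand":0,"turn":-0.56,"tx":0,"ty":0,"tz":0},
  {"hand":0,"turn":-0.62,"tx":0,"ty":0,"tz":0},
])

```text
t: 11.7
position: [0.5457, 0.19, 0.1124]
eef_rot: [0.0, 0.907, 0.422, 0.001]
contact_force: [-0.2, -0.8, 9.6]
finger_gap: 0.0418
```

Emit:
arm_command([
  {"hand":0,"turn":-0.04,"tx":0,"ty":0,"tz":0},
  {"hand":0,"turn":-0.07,"tx":0,"ty":0,"tz":0},
  {"hand":0,"turn":-0.07,"tx":0,"ty":0,"tz":0},
])

```text
t: 12.08
position: [0.5457, 0.19, 0.1124]
eef_rot: [0.0, 0.92, 0.391, 0.001]
contact_force: [-0.7, 0.9, 8.7]
finger_gap: 0.0418
```

```bash
python3 -c "
from h import *
s=sensors.state(); print(s['position'],s['eef_rot'],s['contact_force'],s['wrist_torque']); q=s['eef_rot']; print(2*np.arctan2(q[2],q[1])-np.pi/2)"
```

```text
[0.54566929 0.19001297 0.11237711] [2.41215119e-04 9.20226184e-01 3.91386292e-01 6.94385833e-04] [-0.72519646  0.86921901  8.66818885] [-0.11847878  0.23206147 -0.00489259]
-0.7665209378054071
```

Emit:
arm_command([
  {"hand":0,"turn":-0.03,"tx":0,"ty":0,"tz":0},
  {"hand":0,"turn":-0.03,"tx":0,"ty":0,"tz":0},
])

```text
t: 12.32
position: [0.5457, 0.19, 0.1124]
eef_rot: [0.0, 0.926, 0.378, 0.001]
contact_force: [-0.0, 0.2, 8.6]
finger_gap: 0.0421
```

```bash
python3 -c "
from h import *
s=sensors.state(); q=s['eef_rot']; print(s['contact_force'],s['wrist_torque'],2*np.arctan2(q[2],q[1])-np.pi/2)"
```

```text
[-0.04545914  0.17845608  8.56679645] [-0.06479519  0.22002033  0.01133926] -0.7965017267936044
```

Emit:
arm_command([
  {"hand":0,"turn":-0.03,"tx":0,"ty":0,"tz":0},
  {"hand":0,"turn":-0.03,"tx":0,"ty":0,"tz":0},
])

```text
t: 12.58
position: [0.5457, 0.19, 0.1124]
eef_rot: [0.0, 0.932, 0.364, 0.001]
contact_force: [0.2, -0.2, 9.6]
finger_gap: 0.0419
```

```bash
python3 -c "
from h import *
s=sensors.state(); q=s['eef_rot']; print(s['contact_force'],s['wrist_torque'],2*np.arctan2(q[2],q[1])-np.pi/2)"
```

```text
[ 0.15945577 -0.15356512  9.60641984] [-0.0827665   0.20211124 -0.03505069] -0.8265413329924034
```

No wall yet, at the expected quarter turn (-0.80 ± 0.05). I'll let it rise and see whether it gets past the lip height.

Emit:
arm_command([
  {"hand":0,"turn":0.01,"tx":0,"ty":0,"tz":1.5},
  {"hand":0,"turn":0.01,"tx":0,"ty":0,"tz":3},
  {"hand":0,"turn":0.01,"tx":0,"ty":0,"tz":4.5},
  {"hand":0,"turn":0.01,"tx":0,"ty":0,"tz":4.5},
])

```text
t: 13.08
position: [0.5456, 0.19, 0.1167]
eef_rot: [0.0, 0.93, 0.368, 0.001]
contact_force: [1.4, -0.7, 6.5]
finger_gap: 0.0417
```

```bash
python3 -c "
from h import *
s=sensors.state(); q=s['eef_rot']; print(s['contact_force'],s['wrist_torque'],2*np.arctan2(q[2],q[1])-np.pi/2)"
```

```text
[ 1.39782986 -0.6940831   6.50036972] [-0.0038974  0.0234861 -0.0268091] -0.8160928019896194
```

It has passed the lip height (bottom ~18 mm below the mouth) with pure spring force, so the tabs are in the notches. Raising the rest.

Emit:
arm_command([
  {"hand":0,"turn":0,"tx":0,"ty":0,"tz":1.5},
  {"hand":0,"turn":0,"tx":0,"ty":0,"tz":3},
  {"hand":0,"turn":0,"tx":0,"ty":0,"tz":4},
  {"hand":0,"turn":0,"tx":0,"ty":0,"tz":4},
])

```text
t: 13.58
position: [0.5455, 0.19, 0.1203]
eef_rot: [0.0, 0.93, 0.368, 0.0]
contact_force: [2.9, -0.4, 3.1]
finger_gap: 0.0418
```

```bash
python3 -c "
from h import *
s=sensors.state(); q=s['eef_rot']; print(s['contact_force'],s['wrist_torque'],2*np.arctan2(q[2],q[1])-np.pi/2)"
```

```text
[ 2.90898061 -0.38717461  3.07183204] [-0.10019633 -0.53262284  0.03305507] -0.8160798932409293
```

Vertical resistance starts at 14.4 mm below the mouth, which is the locked height. Releasing.

Emit:
arm_command([
  {"hand":0.6,"turn":0,"tx":0,"ty":0,"tz":0},
  {"hand":0.8,"turn":0,"tx":0,"ty":0,"tz":0},
  {"hand":0.9,"turn":0,"tx":0,"ty":0,"tz":0},
  {"hand":0.9,"turn":0,"tx":0,"ty":0,"tz":0},
  {"hand":0.9,"turn":0,"tx":0,"ty":0,"tz":0},
])

```text
t: 14.2
position: [0.5451, 0.1901, 0.1201]
eef_rot: [-0.0, 0.93, 0.369, -0.0]
contact_force: [-0.7, 0.1, -0.3]
finger_gap: 0.0826
```

Emit:
arm_command([
  {"hand":0.9,"turn":0,"tx":0,"ty":0,"tz":0},
  {"hand":0.9,"turn":0,"tx":0,"ty":0,"tz":20},
  {"hand":0.9,"turn":0,"tx":0,"ty":0,"tz":60},
  {"hand":0.9,"turn":0,"tx":0,"ty":0,"tz":110},
  {"hand":0.9,"turn":0,"tx":0,"ty":0,"tz":150},
])

```text
t: 14.82
position: [0.5451, 0.1901, 0.274]
eef_rot: [0.0, 0.93, 0.368, 0.001]
contact_force: [0.2, 0.1, -0.4]
finger_gap: 0.0835
```

Run:
```python
from h import *
s=sensors.state(); print(s["position"],s["finger_gap"],s["contact_force"])
I=imaging.camera_info("wrist"); im,d=imaging.snapshot("wrist")
P=[]
for v in range(384):
    for u in range(512):
        if d[v,u]>0:
            p=world(I,u,v,d[v,u])
            if .14<p[2]<.18 and np.hypot(p[0]-.545,p[1]-.19)<.045: P.append(p)
P=np.array(P); z=np.median(P[:,2]); P=P[abs(P[:,2]-z)<.004]
b=cv2.minAreaRect((P[:,:2]*1000).astype(np.float32)); print(len(P),z,b,"expect top",.085-.014+.09)
S,_=imaging.snapshot("side")
c=cv2.resize(S[110:310,130:330],(384,384),interpolation=cv2.INTER_CUBIC)
save("end.png",cv2.resize(np.hstack([im,c]),None,fx=.88,fy=.88))
```

```text
[0.54513459 0.19005341 0.2739686 ] 0.08353577671396957 [ 0.21537367  0.10143399 -0.38585595]
1681 0.15973052028582185 ((545.5687866210938, 190.55404663085938), (41.29258346557617, 41.90797805786133), 43.483455657958984) expect top 0.161
```

View pics/end.png

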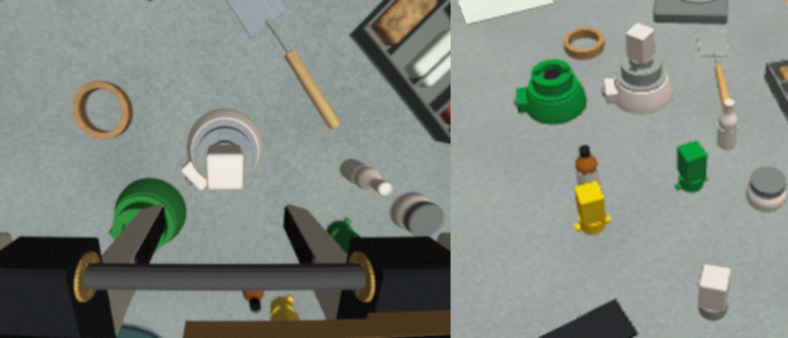

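The jar stands upright in the white mill's collar at wrist (225,170) and side (640,40). Its top is at 0.1597 m, or 0.161 with the 1.3 mm depth bias seen on the table, which is the locked height. Yaw is -0.81, and everything else looks untouched.

```bash
python3 -c "
from h import *
print(ticket.job_done())"
```

```text
the job is handed in; nothing more can be done
None
```

The grinding jar is locked in the white mill, released, and the job is handed in at about 15 s of the 72 s allowed.

- **Fitting:** I identified the jar by its tabs, set them in the slots (axis about 0.77 rad), and pushed down to about 22 mm below the mouth. After a turn of about 1.59 rad clockwise it rose into the notches. The largest force the readings showed was about 10 N.
- **Last checks:** The jar top measured 0.1597 m. That is 0.161 m, the locked height, after allowing for the 1.3 mm the depth camera read low on the same jar on the table. Jar yaw was -0.81 rad against -0.80 expected. The gripper was 15 cm up and touching nothing, and no bystander looked moved in the last picture.
- **Not confirmed or disagreed:** I never felt the end wall of the turn. The lock rests on the jar rising past the lip and settling at the right height. My first reading of the tab direction was a quarter turn off; the side view and an enlarged crop corrected it before I gripped.

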